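Lay the standing paperback down on its pad

TASK

Put the bedside book to bed without picking anything up. First push the round tin along the table until it is completely off the dark red pad, while the book still stands; then, without sliding the standing cream paperback away from its spot, push it over from near its top so that it topples and lies flat, wholly on the pad. Nothing is to be lifted or carried, the tin stays right way up, and the glass tumbler, the pile of books and the clock are left alone.

Things in the scene. Friction and masses are not known exactly. Their poses are not given: they have to be found in the camera images.
- book: cream paperback that stands upright on its foot, on the inner end of the pad; loose, about 0.2 kg, 108 mm wide (its x), 26 mm thick (its y), 172 mm tall (its z). Origin: centre of its underside. z points up while it stands; it is to fall along its +y or -y, whichever leads to the pad's centre.
- book_corner_a (a point): corner of the book at its foot, spine side (its x = -54 mm), half-way through the thickness
- book_corner_b (a point): corner of the book at its foot, open side (its x = +54 mm), half-way through the thickness
- book_corner_c (a point): corner of the book at its top, spine side (its x = -54 mm), half-way through the thickness
- book_corner_d (a point): corner of the book at its top, open side (its x = +54 mm), half-way through the thickness
- pad: thin flat dark red leather pad with a cream border 8 mm wide, flush with the table (no step): 180 mm along its x by 250 mm along its y, border included. Origin: its centre, on the table. z up. It lies on one side of the book or the other; the book stands across its inner end, roughly square to it, so that its far end is about 240 mm from the book.
- tin_mid (a point): centre (half-way up, 20 mm above the table) of the round brass tin with an orange disc on its lid, 70 mm across and 40 mm tall, loose, 0.12 kg; it starts standing near the middle of the pad and slides easily on the table
- tin: the same tin; origin at the centre of its underside, z up
- tumbler: loose glass tumbler on a grey coaster on the other side of the book from the pad, 66 mm across, 85 mm tall, its centre about 115 mm from the book's; origin at the centre of its underside. Bystander.
- pile: pile of three paperbacks lying flat well to one side of the work, about 125 by 185 by 42 mm (long side along its x); origin at the centre of its underside. Bystander.
- clock: small white round alarm clock well to the other side of the work, 80 mm wide and 86 mm tall, 35 mm deep; origin at the centre of its underside. Bystander.
Mind the look-alikes: they are no part of the job. Of the things that look like the tin, the middle-sized one is meant.

How it is judged (in metres and radians):
On the way, in this order (a step that is already met when the one before it is completed fails the run):
1. the tin is completely off the pad and the book still stands ((x of tin_mid in the frame of pad above 0.122 m or x of tin_mid in the frame of pad below -0.122 m or y of tin_mid in the frame of pad above 0.157 m or y of tin_mid in the frame of pad below -0.157 m) and angle between book's own z axis and vertical below 0.1 rad), for 0.2 s.
2. the book lies flat, wholly on the pad ((angle between book's own y axis and vertical below 0.1 rad or angle between book's own y axis and vertical above 3.0416 rad) and x of book_corner_a in the frame of pad between -0.093 and 0.093 m and y of book_corner_a in the frame of pad between -0.128 and 0.128 m and x of book_corner_b in the frame of pad between -0.093 and 0.093 m and y of book_corner_b in the frame of pad between -0.128 and 0.128 m and x of book_corner_c in the frame of pad between -0.093 and 0.093 m and y of book_corner_c in the frame of pad between -0.128 and 0.128 m and x of book_corner_d in the frame of pad between -0.093 and 0.093 m and y of book_corner_d in the frame of pad between -0.128 and 0.128 m), for 0.2 s.
At the end, for the whole second after the job is handed in: The book lies flat on either cover (within 0.1 rad) and at rest with all four corners on the pad, border included (3 mm over is allowed); the tin stands upright on the table, at rest, fully off the pad (3 mm overlap is allowed) (all of step 2 and height (world z) of book below 0.025 m and linear speed of each of book, tin below 0.02 m/s and (x of tin_mid in the frame of pad above 0.122 m or x of tin_mid in the frame of pad below -0.122 m or y of tin_mid in the frame of pad above 0.157 m or y of tin_mid in the frame of pad below -0.157 m) and angle between tin's own z axis and vertical below 0.1 rad and height (world z) of tin between -0.01 and 0.01 m); the robot touches nothing.
It fails at once if the book is slid more than 25 mm from its spot while it still stands (angle between book's own z axis and vertical below 0.1 rad and distance of book from where it was at the start of the episode above 0.025 m).
It fails at once if the book is lifted or carried (its foot more than 40 mm, or its top more than 30 mm above its standing height) (height (world z) of book above 0.04 m or height (world z) of any of book_corner_c, book_corner_d above 0.202 m).
It fails at once if the tin is lifted more than 12 mm or tipped over (height (world z) of tin_mid above 0.032 m or angle between tin's own z axis and vertical above 0.5 rad).
It fails at once if the tumbler is pushed more than 15 mm or tipped (distance of tumbler from where it was at the start of the episode above 0.015 m or angle between tumbler's own z axis and vertical above 0.2 rad).
It fails at once if the pile of books or the clock is pushed more than 15 mm or tipped (distance of any of pile, clock from where it was at the start of the episode above 0.015 m or angle between any of pile, clock's own z axis and vertical above 0.2 rad).
It also fails if it takes over 51 s, if anything falls off the work surface, if the arm or the gripper's body presses on something with over 40 N, if the wrist force passes 120 N, or if a joint passes its speed limit or range.

ROBOT

A 6-joint arm with a two-finger parallel gripper is mounted at the origin on the work surface. World frame = base frame: x ahead of the robot, y to its left, z up, the work surface at z = 0. Lengths are in m, angles in degrees, forces in N, time in s.
With the tool pointing down it reaches from about 0.325 to 0.9 m from the base axis. Payload 6.1 kg.
Tool frame: the origin (TCP) lies midway between the tips of the shut fingers; the grasp point (between the pads) lies 19 mm behind it (grip_point_offset is the distance from the TCP to the grasp point, in m); z points along the fingers, y is the direction in which the jaws open and shut (so a half turn about z gives the same grasp; the last joint's range is limited). The gripper opens to 85 mm and grips with 20 to 120 N. Pads are 22 mm wide; open, the fingers measure 114 mm over their backs; the gripper's body (76 mm by 85 mm) begins 54 mm behind the grasp point. The pads swing forward as they close: fully open they stand 13 mm farther back than shut.
Start: joints at [-74.032, 12.628, 87.462, -0, 79.91, -7.225], TCP at [0.246, -0.574, 0.231] pointing down, gripper open.
Joint ranges: [-170.65, 170.65], [-52.31, 119.04], [5.05, 147.46], [-71.25, 251.25], [11.57, 151.72], [-153.62, 153.62]. Speed limits (degrees/s): [147.25, 147.25, 172.46, 180, 180, 180].

INTERFACE

Orientations are given as [roll, pitch, yaw] about the fixed x, y, z axes, in that order (R = Rz(yaw) Ry(pitch) Rx(roll)).
In Python, from cell import * gives the robot as it stands. Calls block until the motion is done:
- goto(position, orientation): joint-space move of the TCP to a pose.
- move_linear(position, v=0.15, attitude=None, until_force=None): straight line of the TCP; attitude=None keeps the orientation; v is the mean speed in m/s. With until_force (N) it stops when the force on the tool has changed by that much, and returns True; else False.
- move_j(angles): joint-space move.
- command_gripper(opening): opening from 0.0 (shut) to 1.0 (fully open); the grip force is fixed at half the most; returns when the fingers have stopped.
- hold(seconds).
- solve_ik(position, orientation): joint angles nearest the present ones, or None.
- read_camera(name): name is "scene" or "top"; returns the picture (400x640x3 uint8, red, green, blue); there is no depth.
- camera_info(name): a dict with "camera_matrix" (3x3 intrinsics, pixels), "k1" (the pictures are not rectified: a ray, as slopes to the right and down, at radius r is drawn at 1 + k1 r^2 times it, then the intrinsics apply), "position" and "rotation" of the camera in the world. Camera axes: x right, y up, looking along -z (the intrinsics and any distortion apply to the point x, -y, -z); pixel columns grow to the right and rows downward; lengths in m; the calibration is good to about 2 mm. A picture is of the moment at which its call begins. camera_info takes no time and is no camera call.
A pose or a line that the arm cannot do raises IKError and nothing moves.
- job_done(): hands the job in, once; it reports no verdict.
Trained networks look in the newest picture that a camera, given by its name, has taken for a name from the list of things; names that differ only in an ending like _2 or _b are one class to them, and where a whole thing is asked for, a point or a joint stands for the part that bears it (a point fixed in the world has none). Each returns a list of dicts, best first, with "conf" (0 to 1); they miss things now and then, are a little off and sometimes report something else, mostly with a low value. They report only what shows in the picture. A call takes as long as a camera call. They do not tell look-alikes from the thing itself.
- search_frame(camera, target): "rect" ([centre column, centre row, width, height] as shares, 0 to 1, of the picture: columns of its width, rows of its height, round what is visible of it).
- outline_of(camera, target): "pixels" (400x640 bool, what is visible of it) and "rect" ([centre column, centre row, width, height] as shares, 0 to 1, of the picture: columns of its width, rows of its height, round what is visible of it).
Readings, each from a call of its own:
- current_t(): time.
- current_qpos(): joint angles.
- current_qvel(): joint speeds.
- current_tau(): joint torques, N m.
- current_tcp_pos(): TCP position.
- current_orientation(): TCP orientation.
- current_wrist_force(): force on the tool from outside, world axes, zero at the start.
- current_torque(): the same for the moment, N m.
- current_width(): opening from 0.0 (shut) to 1.0 (fully open).
Only numpy, scipy, OpenCV 4.12 (cv2) and the standard library are available. Lean on these libraries where they do the work, as an engineer would, in place of code of your own. Each camera call takes 0.05 s, during which the arm holds its last target. There are 200 camera calls.

## Working session

There is one attempt and no reset: what is moved stays moved. The work goes in short steps, each a Python script; the robot and the scene stay as the last script left them, time stands still between calls to the robot, and variables do not carry over. Pictures are saved under pics/ and viewed, about 8 in all and at most 12, crops included, and the job is handed in when it is done.

```bash
mkdir -p pics; cat > h.py <<'E'
from cell import *
import numpy as np, cv2
def pix2w(cam,uv,z):
    c=camera_info(cam);K=np.array(c["camera_matrix"]);k1=c["k1"]
    uv=np.atleast_2d(np.array(uv,float))
    d=cv2.undistortPoints(uv.reshape(-1,1,2),K,np.array([k1,0,0,0.])).reshape(-1,2)
    R=np.array(c["rotation"]);p=np.array(c["position"])
    r=np.c_[d[:,0],-d[:,1],-np.ones(len(d))]@R.T
    return p+r*((z-p[2])/r[:,2])[:,None]
def w2pix(cam,P):
    c=camera_info(cam);K=np.array(c["camera_matrix"]);k1=c["k1"]
    q=(np.atleast_2d(P)-c["position"])@np.array(c["rotation"])
    x=np.c_[q[:,0],-q[:,1]]/(-q[:,2:]);x=x*(1+k1*(x**2).sum(1,keepdims=True))
    return x@K[:2,:2].T+K[:2,2]
def save(cam,n):
    im=read_camera(cam);cv2.imwrite(f"pics/{n}.png",im[:,:,::-1]);return im
E
python3 - <<'E'
from h import *
for c in("top","scene"):
    save(c,c+"0");i=camera_info(c);print(c,i["position"],i["k1"],np.round(i["rotation"],3).tolist(),i["camera_matrix"])
    for t in("book","pad","tin","tumbler","pile","clock"):
        print(t,[(round(d["conf"],2),np.round(np.array(d["rect"])*[640,400,640,400],1).tolist()) for d in search_frame(c,t)])
print(current_t())
E
```

```text
top [ 0.15024004 -0.00180533  1.72993835] -0.14379037760533772 [10.766, -0.437, -88.693] [[503.35880835   0.         318.66766058]
 [  0.         503.35880835 208.58969999]
 [  0.           0.           1.        ]]
book [(0.66, [306.8, 179.4, 9.3, 44.3])]
pad [(0.77, [278.5, 195.0, 78.7, 60.0])]
tin [(0.76, [278.1, 192.0, 20.6, 22.7]), (0.69, [289.3, 248.5, 16.7, 13.2]), (0.62, [254.2, 253.6, 31.6, 30.2]), (0.39, [307.1, 179.6, 9.1, 42.7])]
tumbler [(0.55, [341.4, 180.6, 23.1, 24.1])]
pile [(0.81, [443.1, 190.6, 37.5, 54.1]), (0.33, [280.0, 191.2, 19.8, 19.9])]
clock [(0.89, [184.1, 185.9, 27.5, 15.6]), (0.68, [306.8, 182.5, 11.7, 43.0]), (0.28, [276.7, 191.8, 21.7, 17.5])]
scene [ 1.11759316 -0.10665893  1.2156509 ] -0.13261099181445565 [31.591, -0.069, 81.307] [[479.11392018   0.         320.28941829]
 [  0.         479.11392018 201.51793164]
 [  0.           0.           1.        ]]
book [(0.82, [341.1, 235.4, 29.9, 68.7])]
pad [(0.89, [375.7, 242.5, 101.1, 77.8])]
tin [(0.86, [374.6, 240.5, 26.4, 27.8]), (0.72, [343.0, 182.8, 16.4, 20.1]), (0.58, [379.1, 172.4, 31.0, 30.5])]
tumbler [(0.8, [295.9, 254.3, 23.9, 32.0])]
pile [(0.76, [162.6, 274.9, 49.9, 66.8]), (0.45, [339.5, 236.1, 20.5, 67.4])]
clock [(0.63, [484.4, 221.4, 30.5, 25.6])]
0.7
```

View pics/top0.png

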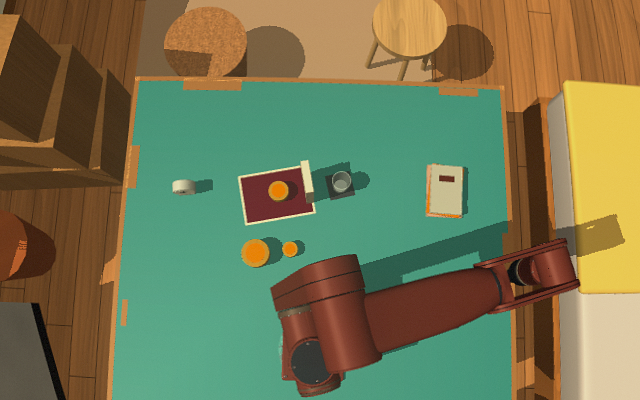

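View pics/scene0.png

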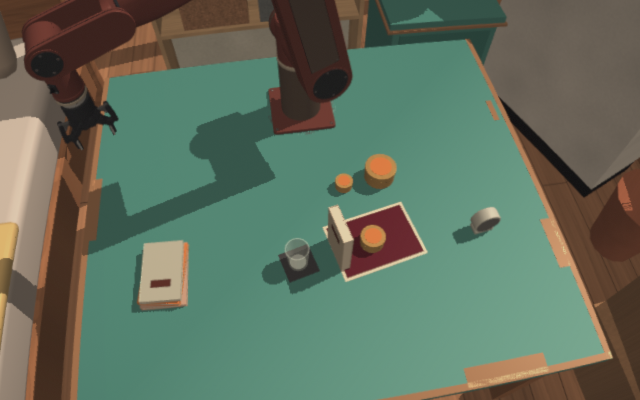

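The tins in the top view are small at (290,248), large at (255,253) and middle at (278,191). The one on the pad's middle is the middle-sized one, so it's meant. The book is at (307,180), the tumbler on its right at (341,181), and the pad runs left, towards +y. Next I'll measure and crop.

```bash
sed -i 's/R=np.array(c\["rotation"\]);p/R=rot(c);p/; s/@np.array(c\["rotation"\])/@rot(c)/' h.py; cat >> h.py <<'E'
from scipy.spatial.transform import Rotation as Rn
def rot(c): return Rn.from_euler("xyz",c["rotation"],degrees=True).as_matrix()
E
python3 - <<'E'
from h import *
out=[]
for c in("top","scene"):
    im=cv2.imread(f"pics/{c}0.png")
    for t,z in(("pad",0),("tin",.04),("book",.172),("tumbler",0.085),("clock",.08)):
        for d in outline_of(c,t):
            if d["conf"]<.5: continue
            m=d["pixels"].astype(np.uint8);ys,xs=np.nonzero(m)
            if t=="pad":
                q=cv2.boxPoints(cv2.minAreaRect(np.c_[xs,ys].astype(np.float32)))
                w=pix2w(c,np.c_[xs,ys],0)[:,:2]*1000
                print(c,t,cv2.minAreaRect(w.astype(np.float32)))
            else: 
                w=pix2w(c,np.c_[xs,ys],z)[:,:2]*1000
                print(c,t,round(d["conf"],2),"px",xs.mean().round(1),ys.mean().round(1),"mean",w.mean(0).round(1),"rect",cv2.minAreaRect(w.astype(np.float32)))
    x0,y0=(225,145) if c=="top" else (280,190)
    out.append(cv2.resize(im[y0:y0+100,x0:x0+160],None,fx=5,fy=5,interpolation=cv2.INTER_CUBIC))
cv2.imwrite("pics/ctop.png",out[0]);cv2.imwrite("pics/cscene.png",out[1])
E
```

```text
top pad ((526.774169921875, 145.60894775390625), (183.86761474609375, 254.53195190429688), 11.601245880126953)
top tin 0.96 px 254.9 252.8 mean [315.1 203.9] rect ((314.5147399902344, 203.855712890625), (94.70297241210938, 95.22706604003906), 1.579229712486267)
top tin 0.7 px 278.2 191.2 mean [529.3 133.5] rect ((530.1585693359375, 134.0121307373047), (70.58238220214844, 69.21815490722656), 1.3772000074386597)
top tin 0.5 px 306.9 181.3 mean [567.   35.6] rect ((567.1859741210938, 35.755401611328125), (150.84219360351562, 31.452640533447266), 11.197671890258789)
top book 0.59 px 306.7 180.4 mean [537.4  33.2] rect ((536.8597412109375, 33.12443161010742), (143.4110107421875, 30.78671646118164), 10.299178123474121)
top tumbler 0.81 px 340.8 181.5 mean [557.7 -79.6] rect ((557.9481201171875, -80.2767105102539), (72.94510650634766, 60.7348518371582), 1.0017037391662598)
top clock 0.83 px 183.5 186.3 mean [530.1 453.3] rect ((530.180419921875, 453.44281005859375), (52.833580017089844, 79.52153015136719), 4.678137302398682)
scene pad ((529.64404296875, 140.90011596679688), (185.72564697265
[... 426 characters left out ...]
5621948242188), (50.427188873291016, 64.3912582397461), 80.37211608886719)
scene book 0.76 px 339.9 237.3 mean [591.2  23.6] rect ((587.4584350585938, 23.35291290283203), (172.8642120361328, 56.6810417175293), 9.336353302001953)
scene book 0.56 px 163.8 275.3 mean [ 629.8 -406.9] rect ((624.8191528320312, -407.75469970703125), (118.79122924804688, 175.8098907470703), 87.2986068725586)
scene tumbler 0.67 px 297.1 253.4 mean [577.7 -83.7] rect ((577.5401000976562, -83.18898010253906), (65.79361724853516, 94.82295989990234), 81.4500961303711)
scene clock 0.98 px 484.4 219.8 mean [554.1 439.8] rect ((552.7471923828125, 438.9437561035156), (65.0050277709961, 93.67990112304688), 9.954957962036133)
```

View pics/ctop.png

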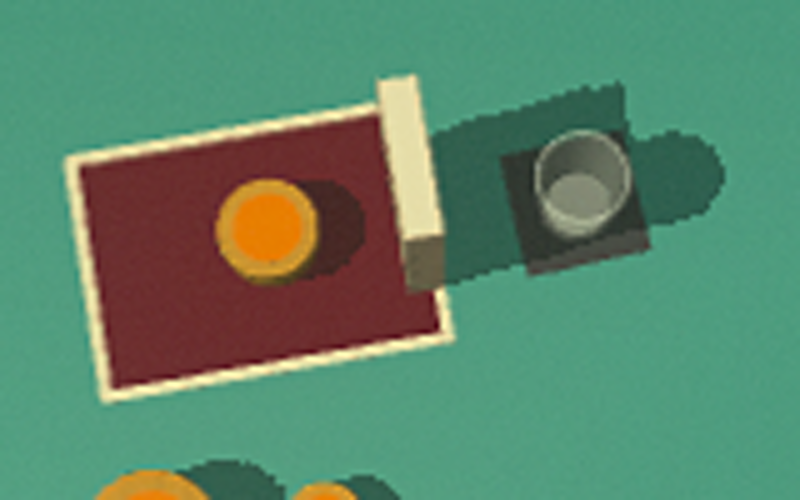

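View pics/cscene.png

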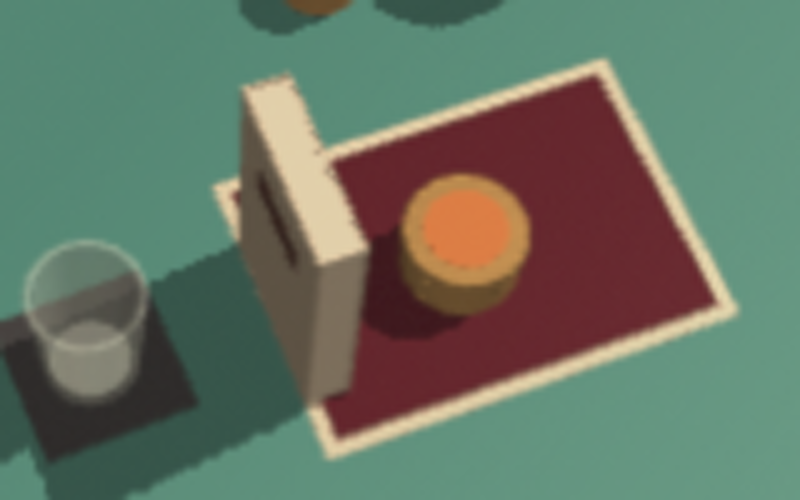

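The crops confirm the tin on the pad is the middle-sized one. It is 70 mm across (measured 70), against about 95 mm for the large look-alike and about 50 mm for the small one. Next come the corner positions from both cameras.

```bash
python3 - <<'E'
from h import *
def f(c,pts,z):
    o=(225,145) if c=="top" else (280,190)
    return (pix2w(c,np.array(pts)/5-.4+o,z)[:,:2]*1000).round(1)
T,S="top","scene"
for n,c,p,z in[("pad",T,[(65,157),(105,402),(453,340)],0),("pad",S,[(605,60),(737,312),(330,457),(214,187)],0),
("booktop",T,[(377,80),(415,75),(443,236),(405,240)],.172),("booktop",S,[(241,87),(290,75),(367,248),(316,264)],.172),
("bookfoot",T,[(408,290),(440,285)],0),("bookfoot",S,[(312,403),(350,393)],0),
("tin",T,[(267,228)],.04),("tin",S,[(467,230)],.04),("tumbler",T,[(583,178)],.085),("tumbler",S,[(86,296)],.085)]:
    w=f(c,p,z);print(n,c,w.tolist(),"mean",w.mean(0).round(1))
    if len(w)>2:print("   sides",[np.linalg.norm(w[i]-w[i+1]).round(0) for i in range(len(w)-1)],[np.degrees(np.arctan2(*(w[i+1]-w[i])[::-1])).round(1) for i in range(len(w)-1)])
E
```

```text
pad top [[590.3, 283.2], [415.0, 245.7], [464.9, 4.3]] mean [490.1 177.7]
   sides [np.float64(179.0), np.float64(247.0)] [np.float64(-167.9), np.float64(-78.3)]
pad scene [[415.2, 245.2], [589.3, 280.0], [639.4, 37.4], [465.0, 0.8]] mean [527.2 140.8]
   sides [np.float64(178.0), np.float64(248.0), np.float64(178.0)] [np.float64(11.3), np.float64(-78.3), np.float64(-168.1)]
booktop top [[602.1, 56.6], [606.1, 32.3], [500.4, 11.6], [497.3, 35.7]] mean [551.5  34. ]
   sides [np.float64(25.0), np.float64(108.0), np.float64(24.0)] [np.float64(-80.7), np.float64(-168.9), np.float64(97.3)]
booktop scene [[502.4, 8.0], [499.1, 33.8], [602.2, 54.3], [607.0, 28.1]] mean [552.7  31. ]
   sides [np.float64(26.0), np.float64(105.0), np.float64(27.0)] [np.float64(97.3), np.float64(11.2), np.float64(-79.6)]
bookfoot top [[499.7, 36.7], [503.8, 14.4]] mean [501.8  25.6]
bookfoot scene [[606.6, 33.3], [603.9, 55.0]] mean [605.2  44.2]
tin top [[532.8, 134.1]] mean [532.8 134.1]
tin scene [[534.5, 131.5]] mean [534.5 131.5]
tumbler top [[562.3, -80.8]] mean [562.3 -80.8]
tumbler scene [[564.7, -82.9]] mean [564.7 -82.9]
```

Both cameras agree within about 3 mm, and the sizes match. Pad centre is (527,142) mm with yaw 11.7°, the book is at (552,33), the tin at (533.5,133) and the tumbler at (563,-82). The book falls towards +y of the pad. I'll push the tin along the pad's +x, away from the robot and the look-alikes.

```bash
cat >> h.py <<'E'
a=np.radians(11.7);ux=np.array([np.cos(a),np.sin(a),0]);uy=np.array([-np.sin(a),np.cos(a),0])
pad=np.array([.527,.142,0]);tin0=np.array([.5335,.133,0]);bk=np.array([.5525,.033,0])
def padxy(p): d=np.array(p)-pad; return (d@ux*1000).round(1),(d@uy*1000).round(1)
Z=np.array([0,0,1.])
E
python3 - <<'E'
from h import *
print(current_orientation(),padxy(tin0),padxy(bk))
p=np.array(current_tcp_pos());move_linear(p+[0,0,.07],v=.2)
s=tin0-.085*ux
for y in(11.7,-168.3): print(y,np.round(solve_ik(s+.3*Z,[180,0,y]),0))
goto(s+.28*Z,[180,0,11.7]); command_gripper(.45)
move_linear(s+.018*Z,v=.2)
move_linear(tin0+.100*ux+.018*Z,v=.08)
print("F",current_wrist_force(),current_tcp_pos())
move_linear(tin0+.05*ux+.018*Z,v=.15)
move_linear(tin0+.05*ux+.3*Z,v=.25)
t=[d for d in [save("scene","s1")] and outline_of("scene","tin")]
for d in t:
    ys,xs=np.nonzero(d["pixels"]);
    P=pix2w("scene",[[xs.mean(),ys.mean()]],.025)[0];P[2]=0;print(round(d["conf"],2),P.round(3),padxy(P))
print(current_t())
E
```

```text
[-1.79998935e+02 -1.97496911e-03  2.31974661e+01] (np.float64(4.5), np.float64(-10.1)) (np.float64(2.9), np.float64(-111.9))
11.7 [  5. -12. 105.  -0.  87.  83.]
-168.3 [  5. -12. 105.   0.  87. -97.]
F [-0.47279152 -0.17346403 -0.93062606] [0.63126914 0.1532522  0.01804505]
0.95 [0.669 0.159 0.   ] (np.float64(142.6), np.float64(-12.6))
0.74 [0.294 0.188 0.   ] (np.float64(-219.4), np.float64(91.9))
0.61 [0.339 0.084 0.   ] (np.float64(-195.6), np.float64(-18.5))
10.5583
```

View pics/s1.png

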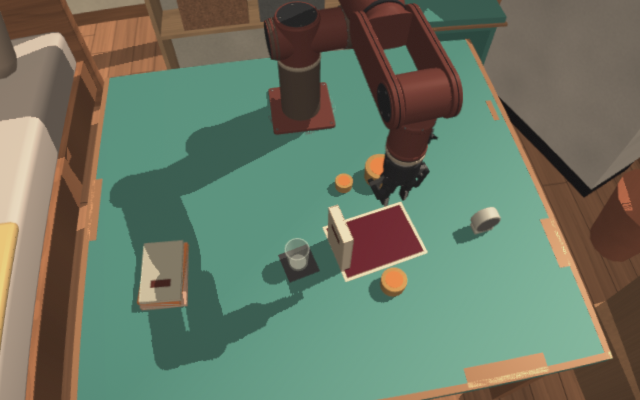

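The tin at (394,281) is off the pad (pad x ≈ 143 mm, more than the 122 needed). The book at (341,237) still stands and the tumbler hasn't moved. Next I topple the book.

```bash
python3 - <<'E'
from h import *
s=bk-.052*uy
c=[(y,solve_ik(s+.28*Z,[180,0,y])) for y in(101.7,-78.3)]
print([(y,np.round(q,0)) for y,q in c])
y=min((x for x in c if x[1] is not None),key=lambda x:abs(x[1][5]))[0]
goto(s+.30*Z,[180,0,y])
move_linear(s+.150*Z,v=.15)
print("w",current_width(),current_tcp_pos())
print(move_linear(bk+.025*uy+.150*Z,v=.06), current_wrist_force())
hold(.8); save("scene","s2")
move_linear(bk+.025*uy+.30*Z,v=.2)
print(current_t())
E
```

```text
AttributeError: 'NoneType' object has no attribute 'rint'

The above exception was the direct cause of the following exception:

Traceback (most recent call last):
TypeError: loop of ufunc does not support argument 0 of type NoneType which has no callable rint method
```

The printout hit an unreachable yaw before anything moved. I'll drop it and rerun.

```bash
python3 - <<'E'
from h import *
s=bk-.052*uy
c=[(y,solve_ik(s+.28*Z,[180,0,y])) for y in(101.7,-78.3)]
c=[x for x in c if x[1] is not None]; print(c)
y=min(c,key=lambda x:abs(x[1][5]))[0]
goto(s+.30*Z,[180,0,y])
move_linear(s+.150*Z,v=.15)
print("w",current_width(),current_tcp_pos())
print(move_linear(bk+.025*uy+.150*Z,v=.06), current_wrist_force())
hold(.8); save("scene","s2")
move_linear(bk+.025*uy+.30*Z,v=.2)
print(current_t())
E
```

```text
[(101.7, array([ -9.84339474,   2.5622547 ,  93.33419736,   0.        ,
        84.10354794, -21.54339474]))]
w 0.44618646199981266 [ 0.56386667 -0.01803814  0.15114155]
False [ 0.7175118  -0.90507276 -0.36583803]
16.5167
```

View pics/s2.png

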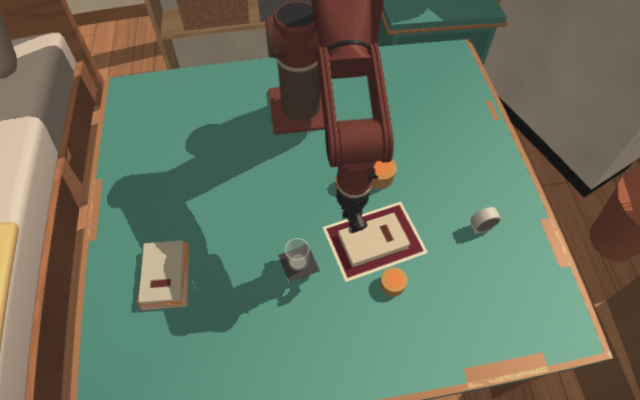

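The book at (374,238) lies flat on the pad. The tin at (394,281) is off the pad and the bystanders haven't moved. I'll measure this before handing in.

```bash
python3 - <<'E'
from h import *
p=np.array(current_tcp_pos()); move_linear(p-.12*ux+.05*Z,v=.2); hold(.3)
for c in("scene","top"):
    save(c,c+"3")
    for t,z in(("book",.026),("tin",.025),("tumbler",.085)):
        d=[x for x in outline_of(c,t) if x["conf"]>.45]
        for x in d:
            ys,xs=np.nonzero(x["pixels"]); w=pix2w(c,np.c_[xs,ys],z); w[:,2]=0; m=w.mean(0)
            r=(w-pad)@np.c_[ux,uy]*1000
            print(c,t,round(x["conf"],2),m.round(3)[:2],"pad min/max",r.min(0).round(0),r.max(0).round(0))
im=cv2.imread("pics/scene3.png")[190:300,270:446];cv2.imwrite("pics/c3.png",cv2.resize(im,None,fx=4.5,fy=4.5,interpolation=cv2.INTER_CUBIC))
print(current_t())
E
```

```text
scene book 0.86 [0.54  0.133] pad min/max [ -50. -100.] [70. 80.]
scene tin 0.75 [0.67  0.159] pad min/max [103. -51.] [183.  27.]
scene tin 0.7 [0.312 0.201] pad min/max [-262.   48.] [-138.  156.]
scene tin 0.6 [0.339 0.084] pad min/max [-230.  -47.] [-161.   10.]
scene tumbler 0.92 [ 0.577 -0.084] pad min/max [ -41. -261.] [  51. -196.]
top book 0.81 [0.519 0.175] pad min/max [-54. -51.] [59. 83.]
top tin 0.85 [0.316 0.217] pad min/max [-241.   82.] [-147.  151.]
top tin 0.5 [0.675 0.173] pad min/max [109. -35.] [184.  26.]
top tumbler 0.81 [ 0.558 -0.079] pad min/max [ -54. -257.] [  23. -190.]
18.0167
```

View pics/c3.png

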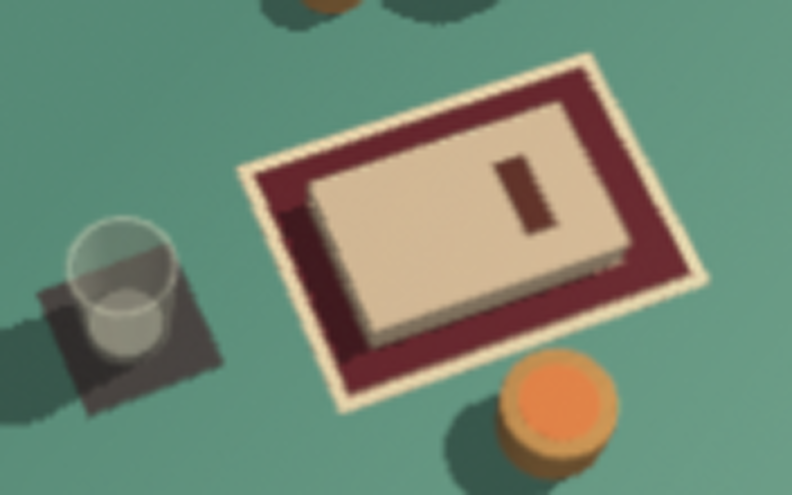

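The crop shows the book well inside the border on all sides and the tin clear of the pad. The tumbler is still on its coaster and the arm is clear.

```bash
python3 -c "
from cell import *
job_done()"
```

```text
the job is handed in; nothing more can be done
```

I pushed the middle-sized tin off the far long side of the pad while the book stood. Then I tipped the book over from 150 mm up with the partly open fingers, backed the arm clear and handed the job in at about 18 s (limit 51 s).

**Last checks:**
- **Book:** it lies flat inside the border. In pad coordinates it spans x about -54 to 60 mm and y about -100 to 80 mm, within the ±93 and ±128 limits. The scene camera's x maximum read 70 mm because that outline includes the book's side face.
- **Tin:** it stands upright at pad x of about 143 mm, past the 122 mm it needed.
- **Bystanders:** the tumbler measures where it started (within about 1 mm). The pile and clock look unmoved, though I did not measure them again.

**Disagreement:** the top camera's outline of the book was cut short at its foot end (y from -51 mm), probably because the arm hid part of it. The scene crop showed the whole book on the pad. `job_done()` gave no verdict.

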